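# Sweep the tealights into the drawer and shut it

## Robot

A 7-joint arm with a two-finger parallel gripper is mounted at the origin on the work surface. World frame = base frame: x ahead of the robot, y to its left, z up, the work surface at z = 0. Lengths are in m, angles in rad, forces in N, time in s.
With the tool pointing down it reaches from about 0.4 to 0.9 m from the base axis. Payload 5.6 kg.
Tool frame: the origin (TCP) lies at the very end of the fingers, on their centre line; the grasp point (between the pads) lies robot.grip_point_offset behind it (robot.grip_point_offset is the distance from the TCP to the grasp point, in m); z points along the fingers, y is the direction in which the jaws open and shut (so a half turn about z gives the same grasp; the last joint's range is limited). The gripper opens to 92 mm and grips with 3 to 60 N. Pads are 20 mm wide; open, the fingers measure 128 mm over their backs; the gripper's body (75 mm by 189 mm) begins 69 mm behind the grasp point.
Start: joints at [-1.27, 0.468, -0.012, 1.603, 0.006, 1.071, -0.056], TCP at [0.219, 0.612, 0.215] pointing down, gripper open.
Joint ranges: [-2.53, 2.53], [-0.31, 2.02], [-1.57, 1.55], [0.28, 2.44], [-1.29, 4.43], [0.15, 1.84], [-2.92, 2.92]. Speed limits (rad/s): [2.57, 2.57, 3.14, 3.14, 3.14, 3.14, 3.14].

## Interface

Orientations are given as a 3x3 rotation matrix whose columns are the frame's x, y, z axes.
In Python, from rig import monitor, optics, job, recognise, regions_of, robot gives the robot as it stands.
- The arm moves only by the tool play_rows, never from a script. Its argument "commands" is a list of rows, each a list of 3 entries, a list of its own where there are three numbers: the opening, from -1 (shut) to 1 (fully open), then the shift along the tool's x, y, z in m, then the turn about the tool's z in rad. A call has 1 to 12 rows; each row shifts and turns the pose as measured when the row begins, along the tool's axes as they then stand; what a row does not reach is not made up. A row lasts 1/12 s, in which the tool goes at most 41.7 mm and 7.16 degrees, less where a joint would pass 70% of its speed; a pose out of reach is approached as far as the arm can. A call is refused whole if a number of a shift passes 0.0417 or a number of a turn 0.125, either way. A call with a gripper value outside its range is refused whole. The fingers move at their own pace and stop on an object; the grip force is fixed at half the most. Time passes only in rows, so rows that do not move let the fingers close. It gives the time, the measured TCP pose, the force and the opening at its end, in the units of the state.
- monitor.get_obs(): the state, without advancing time (a new reading comes with each control period).
- optics.get_image(name): name is "side" or "top"; returns (picture, depth): 480x640x3 uint8, blue, green, red; 480x640 float32, m along the optical axis (not along the pixel's ray), 0 where there is no reading.
- optics.camera_info(name): a dict with "vfov" (degrees; the focal length in pixels is half the picture's height over the tangent of half this angle, whatever the lens; pixels are square), "cx", "cy" (the principal point, pixels), "rvec" (rotation vector, rad) and "tvec" (3), from world to camera coordinates, as OpenCV has them. Camera axes: x right, y down, z forward; pixel columns grow to the right and rows downward; lengths in m; the calibration is good to about 2 mm. A picture is of the moment at which its call begins. camera_info takes no time and is no camera call.
- job.hand_in(): hands the job in, once; it reports no verdict.
Trained networks look in the newest picture that a camera, given by its name, has taken for a name from the list of things; names that differ only in an ending like _2 or _b are one class to them, and where a whole thing is asked for, a point or a joint stands for the part that bears it (a point fixed in the world has none). Each returns a list of dicts, best first, with "p" (0 to 1); they miss things now and then, are a little off and sometimes report something else, mostly with a low value. They report only what shows in the picture. A call takes as long as a camera call. They do not tell look-alikes from the thing itself.
- recognise(target, camera): "point" ([column, row] in pixels, amid what is visible of it).
- regions_of(target, camera): "region" (480x640 bool, what is visible of it) and "point" ([column, row] in pixels, amid what is visible of it).
The state is a dict: "time": time; "joints": joint angles; "qvel": joint speeds; "joint_efforts": joint torques, N m; "tool_pos": TCP position; "tool_rot": TCP orientation; "wrist_force": force on the tool from outside, world axes, zero at the start; "torque": the same for the moment, N m; "gripper_width": finger opening in m.
Only numpy, scipy, OpenCV 4.12 (cv2) and the standard library are available. Lean on these libraries where they do the work, as an engineer would, in place of code of your own. Each camera call takes 0.05 s, during which the arm holds its last target.

## Task

Put the three tealights away: with closed fingers sweep them forward off the organiser's open deck, so that they drop into the open drawer below, then push the drawer fully shut without slamming it. Only push the tealights, never pinch or pick them up, and leave the clip and the matchbox lying where they are on the deck and everything else on the shelf undisturbed.

Things in the scene. Friction and masses are not known exactly. Their poses are not given: they have to be found in the camera images.
- organiser: pale plastic tiered organiser, fixed, 210 mm deep (x) by 300 wide (y); origin: centre of underside, front looks along its -x. A drawer fills its lower part; above it a flat open deck, top 70 mm above the shelf, from its front edge at x = -105 back to +45 mm, side rims 20 mm high with inner faces at y = +-140. Behind the deck a row of compartments, x +45 to +105, top 105 mm above the shelf
- deck_edge (a point): middle of the deck's front edge, on its top surface, 70 mm above the shelf
- drawer (a joint): how far the drawer stands out of the organiser, in m: 0 = fully shut (front against the organiser); 0.072 to 0.090 at the start; it slides along the organiser's -x as it opens, at most 0.12; about 1 N of sliding friction, no spring or catch
- drawer_floor (a point): centre of the drawer's inner floor, 9 mm above the shelf, moves with the drawer, axes as the organiser's; the inside reaches +-93 mm in x and +-141 mm in y from here, walls 46 mm up, the 4 mm thick front panel 53 mm, with a finger notch 70 mm wide and 12 mm deep in its top edge
- drawer_face (a point): middle of the outer face of the drawer's front panel, 30 mm above the shelf, moves with the drawer; the flat face is 298 mm wide and spans 5 to 50 mm above the shelf here (to 62 mm beside the notch). Shut, it stands 4 mm in front of the deck's front edge
- tealight1_mid (a point): tealight candle in an aluminium cup, one of three alike, 38 mm diameter, 16 mm tall, 11 to 20 g, slides easily. This point is its centre, 8 mm above its underside. At the start it stands upright on the deck, centre 30 to 75 mm behind the front edge, in one of five lanes side by side 55 mm apart, with the clip and the matchbox in the other two
- tealight2_mid (a point): tealight candle in an aluminium cup, one of three alike, 38 mm diameter, 16 mm tall, 11 to 20 g, slides easily. This point is its centre, 8 mm above its underside. At the start it stands upright on the deck, centre 30 to 75 mm behind the front edge, in one of five lanes side by side 55 mm apart, with the clip and the matchbox in the other two
- tealight3_mid (a point): tealight candle in an aluminium cup, one of three alike, 38 mm diameter, 16 mm tall, 11 to 20 g, slides easily. This point is its centre, 8 mm above its underside. At the start it stands upright on the deck, centre 30 to 75 mm behind the front edge, in one of five lanes side by side 55 mm apart, with the clip and the matchbox in the other two
- clip: small blue plastic spring clip lying on its side on the deck, 50 mm long (its x, roughly front to back), 24 mm wide, 13 mm tall, origin at the centre of its underside; it lies in one of the five lanes; leave it
- matchbox: small matchbox lying flat on the deck, 52 mm long (its x, roughly front to back) by 34 mm by 15 mm, origin at the centre of its underside; it lies in one of the five lanes; leave it
- mug: steel mug on the shelf to the right of the organiser (negative y), 80 mm diameter, 85 mm tall, origin at the centre of its underside; leave it
- sugar_bowl: white ceramic sugar bowl with lid and two ears, on the shelf to the left, 92 mm diameter, 96 mm tall, origin at the centre of its underside; leave it
- spatula: bamboo spatula lying on the shelf at the near left, 270 mm long (its x), origin at its underside; leave it
- canister: round steel tea canister with a dark wooden lid on the shelf at the near right, 70 mm diameter, 98 mm tall, origin at the centre of its underside; leave it
There are look-alikes about, which are no part of the job. What is shaped like the part that bears tealight3_mid but blue or green is not meant.

How it is judged:
By the outcome, as a careful person would: the job done as asked, in the order asked, and still so for the second after the job is handed in, with the robot touching nothing.
It also fails if it takes over 54 s, if anything falls off the work surface, if the arm or the gripper's body presses on something with over 40 N, if the wrist force passes 120 N, or if a joint passes its speed limit or range.

## Working session

There is one attempt and no reset: what is moved stays moved. The work goes in short steps, Python scripts to look and compute and a tool call to move; the robot and the scene stay as the last step left them, time stands still between calls to the robot, and variables do not carry over. Pictures are saved under pics/ and viewed, and the job is handed in when it is done.

Besides the shell and the picture viewer there is one more tool, called after ">>>" in YAML: its name, and indented under it one key for each argument. play_rows: Moves the arm, as the interface text tells. Its arguments: {"type":"object","properties":{"commands":{"type":"array"}},"required":["commands"]}

```bash
ls; mkdir -p pics; cat > h.py <<'E'
import numpy as np, cv2
from rig import monitor, optics, job, recognise, regions_of, robot
def cam(n):
    c=optics.camera_info(n); f=240/np.tan(np.radians(c["vfov"])/2)
    R=cv2.Rodrigues(np.array(c["rvec"],float))[0]; t=np.array(c["tvec"],float).reshape(3)
    return c,f,R,t
def ray(n,u,v):
    c,f,R,t=cam(n); d=np.array([(u-c["cx"])/f,(v-c["cy"])/f,1.0]); return R.T@d, -R.T@t
def at_z(n,u,v,z):
    d,o=ray(n,u,v); s=(z-o[2])/d[2]; return o+s*d
def at_d(n,u,v,dep):
    d,o=ray(n,u,v); return o+dep*d
def proj(n,p):
    c,f,R,t=cam(n); q=R@np.array(p,float)+t; return np.array([c["cx"]+f*q[0]/q[2],c["cy"]+f*q[1]/q[2]])
E
python3 - <<'E'
from h import *
for n in("top","side"):
    p,d=optics.get_image(n); cv2.imwrite(f"pics/{n}0.png",p); np.save(f"pics/{n}0d.npy",d)
    c=optics.camera_info(n); print(n,c, "campos",ray(n,320,240)[1])
o=monitor.get_obs(); print({k:np.round(v,3) for k,v in o.items()}, robot.grip_point_offset)
E
```

```text
pics
top {'vfov': 57.50872387220173, 'cx': 319.4874160526443, 'cy': 242.12859565689874, 'rvec': array([ 2.12614029, -2.17339517,  0.16882721]), 'tvec': array([-0.02347765,  0.52929442,  1.05543408])} campos [ 0.368855   -0.02231285  1.12164745]
side {'vfov': 52.5140284627904, 'cx': 314.3493459541593, 'cy': 233.58955806776564, 'rvec': array([ 2.27642537, -0.50491841,  0.21258635]), 'tvec': array([-0.47085958,  0.18505004,  1.02947596])} campos [ 0.1674345  -0.76778184  0.83561339]
{'time': np.float64(0.1), 'joints': array([-1.27 ,  0.468, -0.012,  1.604,  0.006,  1.071, -0.056]), 'qvel': array([-0.   , -0.002,  0.   , -0.002,  0.001,  0.   , -0.   ]), 'joint_efforts': array([ 1.0000e-03, -5.2165e+01, -1.3000e-02, -2.4436e+01, -5.7000e-02,
        1.4000e-02,  0.0000e+00]), 'tool_pos': array([0.219, 0.611, 0.214]), 'tool_rot': array([[-0.941,  0.337, -0.   ],
       [ 0.337,  0.941, -0.002],
       [-0.   , -0.002, -1.   ]]), 'wrist_force': array([-0.174,  0.475,  0.235]), 'torque': array([-0.016, -0.035, -0.05 ]), 'gripper_width': np.float64(0.092)} 0.0187
```

View pics/top0.png

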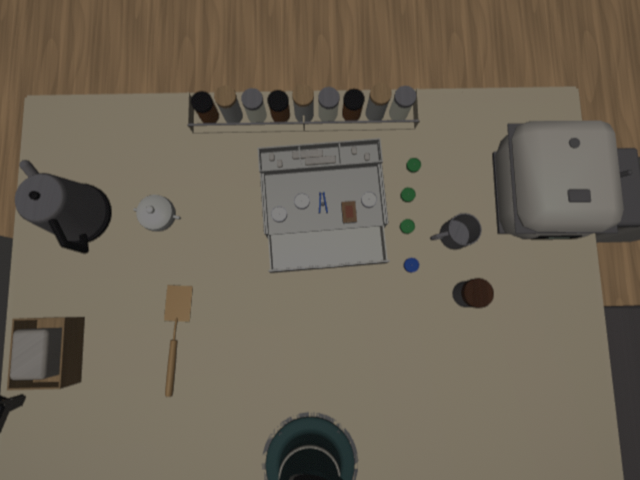

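View pics/side0.png

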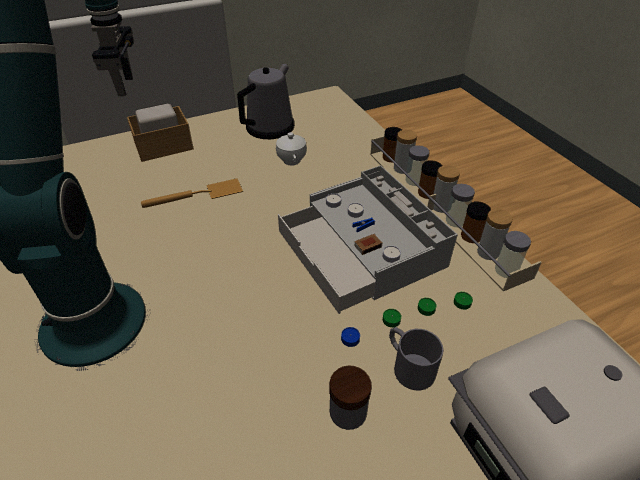

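Top view: three white tealights at (280,214), (302,201) and (369,200). The clip is at (323,203) and the matchbox at (349,212). The look-alikes are green discs on the shelf at (414,165), (408,195) and (407,227), and a blue one at (411,265). I choose the white ones on the deck and will check them in a close crop.

```bash
python3 - <<'E'
from h import *
p=cv2.imread("pics/top0.png"); c=p[130:280,250:395]
cv2.imwrite("pics/topcrop.png",cv2.convertScaleAbs(cv2.resize(c,None,fx=4.2,fy=4.0,interpolation=cv2.INTER_CUBIC),alpha=1.3)[:600])
d=np.load("pics/top0d.npy")
for t in("tealight1_mid","clip","matchbox","organiser","drawer_face"):
    for r in regions_of(t,"top"):
        if r["p"]<.2: continue
        m=r["region"]; u,v=r["point"]; ys,xs=np.nonzero(m)
        cnt=cv2.findContours(m.astype(np.uint8),0,1)[0]; cnt=max(cnt,key=cv2.contourArea)
        dd=np.median(d[m]); print(t,round(r["p"],2),np.round((u,v)),m.sum(),"P",np.round(at_d("top",xs.mean(),ys.mean(),dd),4),cv2.minAreaRect(cnt))
# profile
def pt(u,v): return at_d("top",u,v,d[v,u])
for u in (290,312,336,360):
    print(u,[(v,*np.round(pt(u,v),3)[[0,2]]) for v in range(140,280,4)])
for v in (185,220,250): print(v,[(u,*np.round(pt(u,v),3)[[1,2]]) for u in list(range(256,280,2))+list(range(372,392,2))])
E
```

```text
tealight1_mid 0.78 [280. 214.] 210 P [0.5923 0.0629 0.0836] ((278.5, 214.0), (16.0, 15.0), 90.0)
clip 0.48 [323. 202.] 71 P [ 0.6197 -0.0449  0.0809] ((322.3077087402344, 203.5384521484375), (18.43491554260254, 7.0601806640625), 78.69007110595703)
matchbox 0.63 [352. 211.] 353 P [ 0.5944 -0.1072  0.084 ] ((348.4862060546875, 211.83450317382812), (23.16969108581543, 16.27691650390625), 85.2363510131836)
organiser 0.92 [326. 203.] 14076 P [ 0.6189 -0.0461  0.0616] ((323.81634521484375, 205.58599853515625), (126.11138916015625, 124.3233642578125), 85.46223449707031)
drawer_face 0.41 [322. 204.] 56 P [ 0.614  -0.0442  0.0804] ((323.0, 205.5), (9.0, 8.0), 90.0)
drawer_face 0.24 [157. 216.] 1128 P [0.6039 0.3645 0.0701] ((156.00001525878906, 213.50001525878906), (37.47665786743164, 36.06244659423828), 45.0)
290 [(140, np.float64(0.815), np.float64(-0.004)), (144, np.float64(0.803), np.float64(-0.003)), (148, np.float64(0.757), np.float64(0.09)), (152, np.float64(0.753), np.float64(0.072)), (156, np.float64(0.742), np.float64(0.073)), (160, np.float64(0.732), np.float64(0.072)), (164, np.fl
[... 8302 characters left out ...]
.float64(0.002)), (270, np.float64(0.088), np.float64(0.046)), (272, np.float64(0.087), np.float64(0.007)), (274, np.float64(0.082), np.float64(0.007)), (276, np.float64(0.077), np.float64(0.008)), (278, np.float64(0.071), np.float64(0.008)), (372, np.float64(-0.17), np.float64(0.008)), (374, np.float64(-0.175), np.float64(0.009)), (376, np.float64(-0.18), np.float64(0.009)), (378, np.float64(-0.185), np.float64(0.009)), (380, np.float64(-0.191), np.float64(0.007)), (382, np.float64(-0.195), np.float64(0.013)), (384, np.float64(-0.196), np.float64(0.041)), (386, np.float64(-0.208), np.float64(-0.002)), (388, np.float64(-0.212), np.float64(0.002)), (390, np.float64(-0.218), np.float64(-0.0))]
```

View pics/topcrop.png

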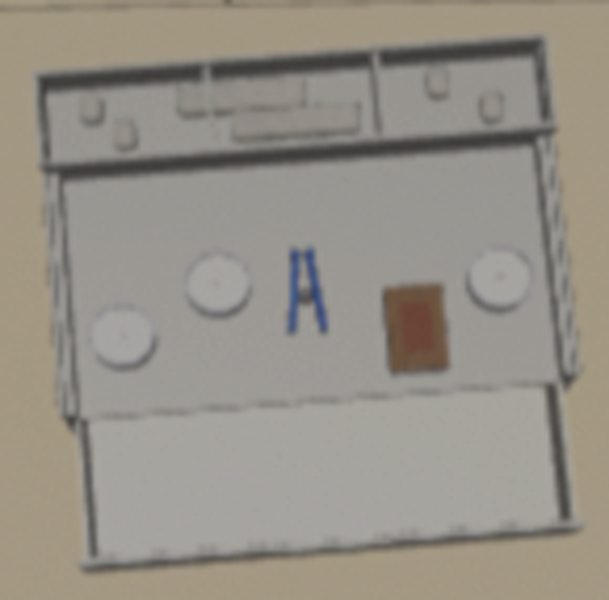

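```bash
python3 - <<'E'
from h import *
p=cv2.imread("pics/top0.png"); d=np.load("pics/top0d.npy")
c,f,R,t=cam("top"); V,U=np.mgrid[0:480,0:640]
D=np.stack([(U-c["cx"])/f,(V-c["cy"])/f,np.ones_like(U,float)],-1)@R; o=-R.T@t
P=o+D*d[...,None]; z=P[...,2]
# deck front edge: last row with z>.05 for each col
L=[]
for u in range(274,380):
    r=[v for v in range(215,245) if z[v,u]>.04]
    if r: L.append(at_z("top",u,max(r)+.5,.07))
L=np.array(L); k=np.polyfit(L[:,1],L[:,0],1); 
res=L[:,0]-np.polyval(k,L[:,1]); g=abs(res)<.004; k=np.polyfit(L[g,1],L[g,0],1); print("front edge x=%.4f*y+%.4f"%tuple(k), "yaw",np.arctan(-k[0]), res.std())
# side rims tops z .09: inner boundary
A=[];B=[]
for v in range(178,222):
    l=[u for u in range(255,285) if z[v,u]>.0805 and u<269+ (v-178)*.1]
    r=[u for u in range(374,392) if z[v,u]>.0805]
    if l: A.append(at_z("top",min(l)-.5,v,.09)); 
    if r: B.append(at_z("top",max(r)+.5,v,.09))
A=np.array(A);B=np.array(B)
for q in(A,B):
    k2=np.polyfit(q[:,0],q[:,1],1);print("rim outer y=%.4f*x+%.4f"%tuple(k2), (q[:,1]-np.polyval(k2,q[:,0])).std(), "y at .63",np.polyval(k2,.63))
# drawer front panel outer: last row z>.03
L=[]
for u in range(276,380):
    r=[v for v in range(255,275) if z[v,u]>.03]
    if r: L.append(at_z("top",u,max(r)+.5,.062 if not 305<u<345 else .05))
L=np.array(L);k3=np.polyfit(L[:,1],L[:,0],1);print("panel x=%.4f*y+%.4f"%tuple(k3),(L[:,0]-np.polyval(k3,L[:,1])).std())
yaw=np.arctan(-k[0]); 
# tealights
hsv=cv2.cvtColor(p,cv2.COLOR_BGR2HSV)
G=cv2.cvtColor(p,cv2.COLOR_BGR2GRAY)
G4=cv2.resize(p[185:235,265:385],None,fx=6,fy=6,interpolation=cv2.INTER_CUBIC)
cir=cv2.HoughCircles(cv2.cvtColor(G4,cv2.COLOR_BGR2GRAY),cv2.HOUGH_GRADIENT,1,60,param1=60,param2=18,minRadius=40,maxRadius=56)
for x,y,r in cir[0]:
    u=265+(x+.5)/6-.5; v=185+(y+.5)/6-.5; print("circ",u.round(1),v.round(1),(r/6).round(2),at_z("top",u,v,.086).round(4))
for nm,m in (("clip",(hsv[...,0]>105)&(hsv[...,0]<130)&(hsv[...,1]>120)),("box",((hsv[...,0]<14)|(hsv[...,0]>170))&(hsv[...,1]>120))):
    m=m.astype(np.uint8); w=np.zeros_like(m); w[185:235,270:380]=m[185:235,270:380]
    ys,xs=np.nonzero(w); rr=cv2.minAreaRect(np.stack([xs,ys],1).astype(np.float32)); print(nm,len(xs),rr,[at_z("top",a,b,.084).round(4)[:2] for a,b in cv2.boxPoints(rr)])
E
```

```text
front edge x=-0.0625*y+0.5499 yaw 0.062393747639410475 0.0031974974974366206
rim outer y=0.0490*x+0.0734 0.0022346164742295086 y at .63 0.10426034273518002
rim outer y=0.0631*x+-0.2358 0.0009647983413616375 y at .63 -0.1960218935067245
panel x=-0.0635*y+0.4594 0.0013134642940905567Traceback (most recent call last):
  File "<stdin>", line 35, in <module>
TypeError: 'NoneType' object is not subscriptable
```

```bash
cat >> h.py <<'E'
YAW=0.063
ux=np.array([np.cos(YAW),np.sin(YAW)]); uy=np.array([-np.sin(YAW),np.cos(YAW)])
E0=np.array([0.553,-0.0505])   # deck edge middle
def org(p): q=np.array(p)[:2]-E0; return np.array([q@ux,q@uy]).round(4)  # (behind edge, left of centre)
def wor(a,b): return E0+a*ux+b*uy
E
python3 - <<'E'
from h import *
p=cv2.imread("pics/top0.png"); d=np.load("pics/top0d.npy")
hsv=cv2.cvtColor(p,cv2.COLOR_BGR2HSV)
G=cv2.cvtColor(p,cv2.COLOR_BGR2GRAY)
print(G[195:225,325:340].mean(), [G[v-2:v+3,u-2:u+3].mean() for u,v in((280,214),(302,201),(369,200))])
for u,v in((280,214),(302,201),(369,200)):
    s=G[v-13:v+14,u-13:u+14]; m=(s>165).astype(np.uint8)
    th,m=cv2.threshold(s,0,1,cv2.THRESH_OTSU); n,l,st,ce=cv2.connectedComponentsWithStats(m); i=l[13,13]
    cu,cv_=ce[i]+[u-13,v-13]; w=at_z("top",cu,cv_,.084); print(th,st[i],cu.round(1),cv_.round(1),w.round(4),"org",org(w))
for nm,m in (("clip",(hsv[...,0]>105)&(hsv[...,0]<130)&(hsv[...,1]>120)),("box",((hsv[...,0]<14)|(hsv[...,0]>170))&(hsv[...,1]>100))):
    m=m.astype(np.uint8); w=np.zeros_like(m); w[185:235,270:380]=m[185:235,270:380]
    ys,xs=np.nonzero(w); rr=cv2.minAreaRect(np.stack([xs,ys],1).astype(np.float32)); print(nm,len(xs),rr[2],[org(at_z("top",a,b,.084)) for a,b in cv2.boxPoints(rr)])
# side-camera cross-check
ps=cv2.imread("pics/side0.png"); 
for nm,q in(("edgeL",[*wor(0,.14),.07]),("edgeR",[*wor(0,-.14),.07]),("panelL",[*wor(-.09,.149),.062]),("panelR",[*wor(-.09,-.149),.062]),("backL",[*wor(.21,.15),.105]),("backR",[*wor(.21,-.15),.105])):
    a=proj("side",q); b=proj("top",q); print(nm,a.round(),b.round()); cv2.circle(ps,tuple(int(i) for i in a),2,(0,0,255),-1); cv2.circle(p,tuple(int(i) for i in b),1,(0,0,255),-1)
cv2.imwrite("pics/ck.png",np.hstack([cv2.resize(ps[160:320,260:480],None,fx=1.8,fy=1.8,interpolation=2),cv2.resize(p[130:274,250:410],None,fx=2,fy=2,interpolation=2)]))
for q in recognise("tealight1_mid","side"): print(q, at_z("side",*q["point"],.078).round(3), org(at_z("side",*q["point"],.080)))
E
```

```text
114.27111111111111 [np.float64(125.04), np.float64(125.28), np.float64(124.28)]
106.0 [  0   0  27  27 664] 280.4 213.5 [0.594  0.0583 0.084 ] org [0.0478 0.106 ]
105.0 [  0   0  27  27 692] 302.0 200.7 [0.6248 0.0057 0.084 ] org [0.0751 0.0516]
102.0 [  0   0  26  27 616] 367.8 199.9 [ 0.6233 -0.1546  0.084 ] org [ 0.0636 -0.1083]
clip 11 78.69007110595703 [array([0.0886, 0.0113]), array([ 0.0901, -0.0015]), array([ 0.0498, -0.0058]), array([0.0483, 0.007 ])]
box 144 82.87498474121094 [array([ 0.0588, -0.0444]), array([ 0.0599, -0.071 ]), array([ 0.0216, -0.0719]), array([ 0.0205, -0.0455])]
edgeL [308. 202.] [268. 235.]
edgeR [371. 275.] [383. 226.]
panelL [274. 213.] [268. 272.]
panelR [336. 297.] [390. 262.]
backL [378. 164.] [257. 148.]
backR [454. 233.] [380. 138.]
{'point': [331.2, 200.8], 'p': 0.6} [0.593 0.059 0.078] [0.0451 0.1047]
```

View pics/ck.png

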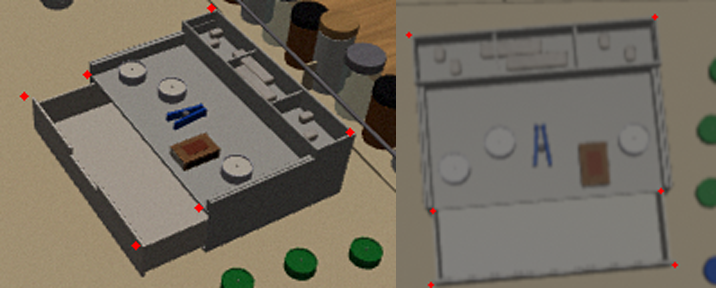

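The crop shows three white cups (tealights) with the blue clip and the brown matchbox between them, so the choice holds. The organiser's yaw is about 0.063 rad, and the lanes agree with 55 mm spacing. I'll close the fingers and align the tool with the organiser.

>>> play_rows:
  commands:
    - [-1, [0, 0, 0], -0.1]
    - [-1, [0, 0, 0], -0.1]
    - [-1, [0, 0, 0], -0.1]
    - [-1, [0, 0, 0], -0.1]
    - [-1, [0, 0, 0], 0]

```text
time: 0.82
tool_pos: [0.2189, 0.6119, 0.2144]
tool_rot: [[-0.997, -0.075, 0.0], [-0.075, 0.997, -0.001], [-0.0, -0.001, -1.0]]
wrist_force: [0.0, 0.4, 0.1]
gripper_width: 0.0601
```

```bash
cat > st.py <<'E'
from h import *
import sys
o=monitor.get_obs(); p=o["tool_pos"]; r=o["tool_rot"]
print("t",round(o["time"],2),"pos",np.round(p,4),"org",org(p),"F",np.round(o["wrist_force"],1),"w",round(float(o["gripper_width"]),4),"q",np.round(o["joints"],2),"tilt",np.round(r[:2,2],3))
yw=np.arctan2(r[1,1],r[0,1])-np.pi/2; print("yaw err (turn about tool z needed)",round(yw-YAW,4))
if len(sys.argv)>3:
    a,b,z=map(float,sys.argv[1:4]); T=np.array([*wor(a,b),z]); print("shift in tool",np.round(r.T@(T-p),4))
E
python3 st.py 0.12 0.052 0.2
```

```text
t 0.82 pos [0.2189 0.6119 0.2144] org [-0.2918  0.6821] F [0.  0.4 0.1] w 0.0601 q [-1.21  0.47 -0.1   1.6   0.05  1.07  0.33] tilt [ 0.    -0.001]
yaw err (turn about tool z needed) 0.0118
shift in tool [-0.4043 -0.6349  0.0148]
```

>>> play_rows:
  commands:
    - [-1, [-0.02, -0.0315, 0], 0.012]
    - [-1, [-0.02, -0.0315, 0], 0]
    - [-1, [-0.02, -0.0315, 0], 0]
    - [-1, [-0.02, -0.0315, 0], 0]
    - [-1, [-0.02, -0.0315, 0], 0]
    - [-1, [-0.02, -0.0315, 0], 0]
    - [-1, [-0.02, -0.0315, 0], 0]
    - [-1, [-0.02, -0.0315, 0], 0]
    - [-1, [-0.02, -0.0315, 0], 0]
    - [-1, [-0.02, -0.0315, 0], 0]

```text
time: 1.65
tool_pos: [0.4366, 0.3045, 0.2128]
tool_rot: [[-0.999, -0.049, -0.003], [-0.049, 0.999, 0.008], [0.003, 0.008, -1.0]]
wrist_force: [-0.7, 0.6, 0.5]
gripper_width: 0.0001
```

```bash
python3 st.py 0.12 0.052 0.2
```

```text
t 1.65 pos [0.4366 0.3045 0.2128] org [-0.0938  0.3616] F [-0.7  0.6  0.5] w 0.0001 q [-0.69  0.27  0.03  1.9  -0.02  0.97  0.97] tilt [-0.003  0.008]
yaw err (turn about tool z needed) -0.0143
shift in tool [-0.2182 -0.3066  0.0099]
```

>>> play_rows:
  commands:
    - [-1, [-0.0215, -0.0305, 0], -0.014]
    - [-1, [-0.0215, -0.0305, 0], 0]
    - [-1, [-0.0215, -0.0305, 0], 0]
    - [-1, [-0.0215, -0.0305, 0], 0]
    - [-1, [-0.0215, -0.0305, 0], 0]
    - [-1, [-0.0215, -0.0305, 0], 0]
    - [-1, [-0.0215, -0.0305, 0], 0]
    - [-1, [-0.0215, -0.0305, 0.01], 0]
    - [-1, [-0.0215, -0.0305, 0.015], 0]
    - [-1, [-0.0215, -0.0305, 0.015], 0]
    - [-1, [0, 0, 0], 0]

```text
time: 2.57
tool_pos: [0.6792, -0.0147, 0.1729]
tool_rot: [[-1.0, -0.019, 0.009], [-0.019, 1.0, 0.006], [-0.009, 0.006, -1.0]]
wrist_force: [-1.4, -0.8, -0.8]
gripper_width: 0.0005
```

```bash
python3 st.py 0.122 0.052 0.13; python3 - <<'E'
from h import *
for n in("top","side"):
    p,d=optics.get_image(n); cv2.imwrite(f"pics/{n}1.png",p)
t=cv2.imread("pics/top1.png")[120:280,240:420]; s=cv2.imread("pics/side1.png")[130:330,250:490]
cv2.imwrite("pics/c1.png",np.hstack([cv2.resize(t,(400,356),interpolation=2),cv2.resize(s,(400,356),interpolation=2)]))
E
```

```text
t 2.57 pos [ 0.6792 -0.0147  0.1729] org [0.1282 0.0278] F [-1.4 -0.8 -0.8] w 0.0005 q [-0.16  0.55  0.19  1.58 -0.12  1.01  1.66] tilt [0.009 0.006]
yaw err (turn about tool z needed) -0.044
shift in tool [0.0076 0.0237 0.043 ]
```

View pics/c1.png

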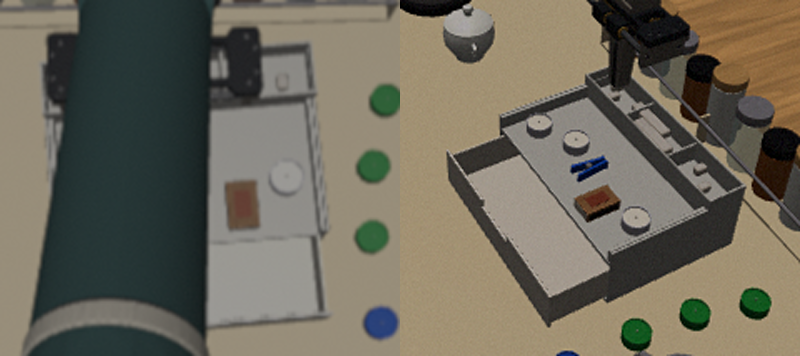

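The side crop shows the tool above the back of the deck. The tealights, clip and matchbox have not moved. I'll trim the pose and descend behind tealight T2, in the left-middle lane.

>>> play_rows:
  commands:
    - [-1, [0.004, 0.012, 0], -0.044]
    - [-1, [0.003, 0.011, 0.015], 0]
    - [-1, [0, 0, 0.015], 0]
    - [-1, [0, 0, 0.013], 0]
    - [-1, [0, 0, 0], 0]

```text
time: 3.08
tool_pos: [0.6681, 0.0294, 0.1352]
tool_rot: [[-0.996, -0.085, 0.014], [-0.085, 0.996, 0.018], [-0.015, 0.017, -1.0]]
wrist_force: [-0.7, -0.2, -1.1]
gripper_width: 0.0005
```

```bash
python3 st.py 0.122 0.052 0.076
```

```text
t 3.08 pos [0.6681 0.0294 0.1352] org [0.1199 0.0725] F [-0.7 -0.2 -1.1] w 0.0005 q [-0.19  0.57  0.15  1.64 -0.13  0.93  1.66] tilt [0.014 0.018]
yaw err (turn about tool z needed) 0.022
shift in tool [-0.0008 -0.0215  0.0589]
```

>>> play_rows:
  commands:
    - [-1, [0, -0.005, 0], 0.011]
    - [-1, [0, -0.005, 0], 0.0]
    - [-1, [0, -0.005, 0], 0]
    - [-1, [0, 0, 0], 0]
    - [-1, [0, 0, 0], 0]

```text
time: 3.5
tool_pos: [0.6698, 0.0168, 0.1384]
tool_rot: [[-0.997, -0.078, 0.017], [-0.078, 0.997, 0.02], [-0.019, 0.018, -1.0]]
wrist_force: [-0.2, -0.3, 0.7]
gripper_width: 0.0003
```

```bash
python3 st.py 0.122 0.052 0.076
```

```text
t 3.5 pos [0.6698 0.0168 0.1384] org [0.1208 0.0598] F [-0.2 -0.3  0.7] w 0.0003 q [-0.18  0.57  0.16  1.64 -0.13  0.93  1.68] tilt [0.017 0.02 ]
yaw err (turn about tool z needed) 0.0152
shift in tool [ 0.0001 -0.009   0.0622]
```

>>> play_rows:
  commands:
    - [-1, [0, -0.005, 0], 0.01]
    - [-1, [0, -0.004, 0.01], 0.005]
    - [-1, [0, 0, 0.012], 0]
    - [-1, [0, 0, 0.012], 0]
    - [-1, [0, 0, 0], 0]
    - [-1, [0, 0, 0], 0]

```text
time: 4.0
tool_pos: [0.6715, 0.0055, 0.101]
tool_rot: [[-0.998, -0.059, 0.018], [-0.058, 0.998, 0.019], [-0.019, 0.018, -1.0]]
wrist_force: [0.5, 0.8, 0.1]
gripper_width: 0.0002
```

```bash
python3 st.py 0.122 0.052 0.076
```

```text
t 4.0 pos [0.6715 0.0055 0.101 ] org [0.1218 0.0485] F [0.5 0.8 0.1] w 0.0002 q [-0.16  0.62  0.15  1.65 -0.14  0.86  1.69] tilt [0.018 0.019]
yaw err (turn about tool z needed) -0.0044
shift in tool [0.0003 0.0031 0.025 ]
```

>>> play_rows:
  commands:
    - [-1, [0, 0.002, 0.007], -0.004]
    - [-1, [0, 0.001, 0.006], 0]
    - [-1, [0, 0, 0.006], 0]
    - [-1, [0, 0, 0.003], 0]
    - [-1, [0, 0, 0], 0]

```text
time: 4.42
tool_pos: [0.6711, 0.0104, 0.0755]
tool_rot: [[-0.998, -0.064, 0.016], [-0.064, 0.998, 0.02], [-0.017, 0.019, -1.0]]
wrist_force: [1.3, -0.3, 0.5]
gripper_width: 0.0006
```

```bash
python3 st.py 0.122 0.052 0.076
```

```text
t 4.42 pos [0.6711 0.0104 0.0755] org [0.1217 0.0533] F [ 1.3 -0.3  0.5] w 0.0006 q [-0.16  0.65  0.15  1.66 -0.15  0.82  1.69] tilt [0.016 0.02 ]
yaw err (turn about tool z needed) 0.0014
shift in tool [-0.0003 -0.0013 -0.0005]
```

>>> play_rows:
  commands:
    - [-1, [0.004, 0, -0.0001], 0]
    - [-1, [0.008, 0, -0.0002], 0]
    - [-1, [0.008, 0, -0.0002], 0]
    - [-1, [0.008, 0, -0.0002], 0]
    - [-1, [0.008, 0, -0.0002], 0]
    - [-1, [0.008, 0, -0.0002], 0]

```text
time: 4.92
tool_pos: [0.6243, 0.0074, 0.0766]
tool_rot: [[-0.998, -0.065, 0.018], [-0.064, 0.998, 0.02], [-0.02, 0.018, -1.0]]
wrist_force: [0.1, 0.1, 0.2]
gripper_width: 0.0004
```

```bash
python3 st.py 0.0 0.052 0.076
```

```text
t 4.92 pos [0.6243 0.0074 0.0766] org [0.0748 0.0533] F [0.1 0.1 0.2] w 0.0004 q [-0.16  0.58  0.14  1.79 -0.14  0.76  1.69] tilt [0.018 0.02 ]
yaw err (turn about tool z needed) 0.0017
shift in tool [ 0.0748 -0.0012 -0.0009]
```

>>> play_rows:
  commands:
    - [-1, [0.008, 0, -0.0002], 0]
    - [-1, [0.008, 0, -0.0002], 0]
    - [-1, [0.008, 0, -0.0002], 0]
    - [-1, [0.008, 0, -0.0002], 0]
    - [-1, [0.008, 0, -0.0002], 0]
    - [-1, [0.008, 0, -0.0002], 0]
    - [-1, [0.008, 0, -0.0002], 0]
    - [-1, [0.008, 0, -0.0002], 0]
    - [-1, [0.006, 0, -0.0002], 0]
    - [-1, [0.0, 0, 0], 0]

```text
time: 5.75
tool_pos: [0.5443, 0.0021, 0.0781]
tool_rot: [[-0.998, -0.064, 0.018], [-0.064, 0.998, 0.02], [-0.019, 0.019, -1.0]]
wrist_force: [-1.2, -0.6, -0.2]
gripper_width: 0.0004
```

```bash
python3 st.py 0.105 0.108 0.13;  python3 - <<'E'
from h import *
for n in("top","side"):
    p,d=optics.get_image(n); cv2.imwrite(f"pics/{n}2.png",p)
t=cv2.imread("pics/top2.png")[120:280,240:420]; s=cv2.imread("pics/side2.png")[130:330,250:490]
cv2.imwrite("pics/c2.png",np.hstack([cv2.resize(t,(400,356),interpolation=2),cv2.resize(s,(400,356),interpolation=2)]))
E
```

```text
t 5.75 pos [0.5443 0.0021 0.0781] org [-0.0053  0.053 ] F [-1.2 -0.6 -0.2] w 0.0004 q [-0.17  0.47  0.14  1.99 -0.13  0.68  1.7 ] tilt [0.018 0.02 ]
yaw err (turn about tool z needed) 0.0013
shift in tool [-0.1114  0.0558 -0.0487]
```

View pics/c2.png

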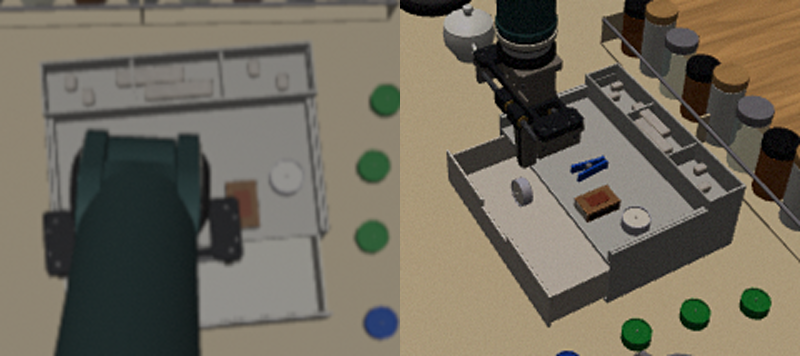

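T2 has left the deck; the side crop shows it inside the drawer at (522,190), standing on its rim or still tumbling. Next I go for T1, in the left lane: up, back, across and down.

>>> play_rows:
  commands:
    - [-1, [0, 0, -0.02], 0]
    - [-1, [-0.005, 0, -0.018], 0]
    - [-1, [-0.018, 0.007, -0.005], 0]
    - [-1, [-0.018, 0.01, 0], 0]
    - [-1, [-0.018, 0.012, 0], 0]
    - [-1, [-0.018, 0.012, 0], 0]
    - [-1, [-0.018, 0.01, 0], 0]
    - [-1, [-0.014, 0.004, 0], 0]
    - [-1, [0, 0, 0], 0]
    - [-1, [0, 0, 0], 0]

```text
time: 6.68
tool_pos: [0.6588, 0.0658, 0.1267]
tool_rot: [[-0.998, -0.063, 0.024], [-0.063, 0.998, 0.02], [-0.025, 0.018, -1.0]]
wrist_force: [0.8, -0.7, -0.1]
gripper_width: 0.0002
```

```bash
python3 st.py 0.105 0.108 0.076;  python3 - <<'E'
from h import *
for n in("side",):
    p,d=optics.get_image(n); cv2.imwrite(f"pics/{n}3.png",p)
s=cv2.imread("pics/side3.png")[130:330,250:490]
cv2.imwrite("pics/c3.png",cv2.resize(s,(600,500),interpolation=2))
E
```

```text
t 6.68 pos [0.6588 0.0658 0.1267] org [0.1129 0.1094] F [ 0.8 -0.7 -0.1] w 0.0002 q [-0.25  0.57  0.15  1.67 -0.13  0.89  1.59] tilt [0.024 0.02 ]
yaw err (turn about tool z needed) 0.0002
shift in tool [ 0.0092 -0.0024  0.0505]
```

View pics/c3.png

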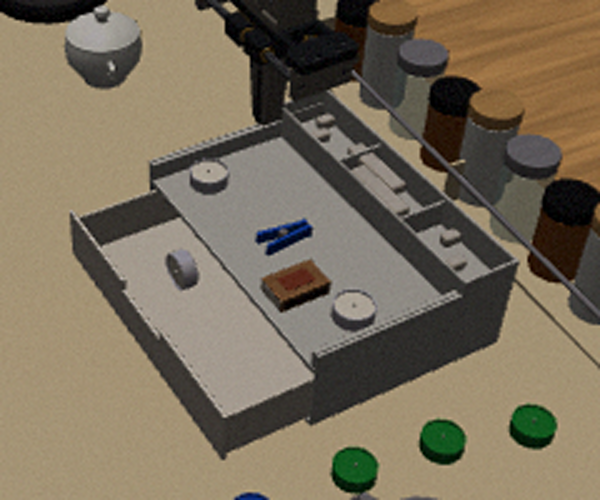

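T2 stands on its rim inside the drawer at crop (181,268), which is fine since it is below the drawer's rim. Next I descend behind T1.

>>> play_rows:
  commands:
    - [-1, [0.001, -0.001, 0.012], 0]
    - [-1, [0.001, -0.001, 0.012], 0]
    - [-1, [0, -0.001, 0.012], 0]
    - [-1, [0, 0, 0.008], 0]
    - [-1, [0, 0, 0.004], 0]
    - [-1, [0, 0, 0], 0]

```text
time: 7.23
tool_pos: [0.6537, 0.06, 0.0721]
tool_rot: [[-0.998, -0.059, 0.019], [-0.059, 0.998, 0.019], [-0.02, 0.017, -1.0]]
wrist_force: [-0.3, 0.4, -0.3]
gripper_width: 0.0004
```

```bash
python3 st.py 0.0 0.106 0.076
```

```text
t 7.23 pos [0.6537 0.06   0.0721] org [0.1074 0.104 ] F [-0.3  0.4 -0.3] w 0.0004 q [-0.24  0.63  0.14  1.71 -0.14  0.79  1.6 ] tilt [0.019 0.019]
yaw err (turn about tool z needed) -0.0035
shift in tool [ 0.1073  0.0017 -0.006 ]
```

>>> play_rows:
  commands:
    - [-1, [0.0, 0.001, -0.003], -0.003]
    - [-1, [0.005, 0.001, -0.001], 0]
    - [-1, [0.008, 0, -0.0002], 0]
    - [-1, [0.008, 0, -0.0002], 0]
    - [-1, [0.008, 0, -0.0002], 0]
    - [-1, [0.008, 0, -0.0002], 0]

```text
time: 7.73
tool_pos: [0.6146, 0.0596, 0.0773]
tool_rot: [[-0.998, -0.062, 0.021], [-0.062, 0.998, 0.019], [-0.022, 0.017, -1.0]]
wrist_force: [0.2, -0.9, 0.6]
gripper_width: 0.0003
```

```bash
python3 st.py 0.0 0.106 0.076
```

```text
t 7.73 pos [0.6146 0.0596 0.0773] org [0.0684 0.106 ] F [ 0.2 -0.9  0.6] w 0.0003 q [-0.25  0.57  0.14  1.81 -0.13  0.75  1.6 ] tilt [0.021 0.019]
yaw err (turn about tool z needed) -0.0005
shift in tool [ 0.0684 -0.     -0.0002]
```

>>> play_rows:
  commands:
    - [-1, [0.008, 0, -0.0001], 0]
    - [-1, [0.008, 0, -0.0001], 0]
    - [-1, [0.008, 0, -0.0002], 0]
    - [-1, [0.008, 0, -0.0002], 0]
    - [-1, [0.008, 0, -0.0002], 0]
    - [-1, [0.008, 0, -0.0002], 0]
    - [-1, [0.008, 0, -0.0002], 0]
    - [-1, [0.008, 0, -0.0002], 0]
    - [-1, [0.004, 0, -0.0002], 0]
    - [-1, [0.0, 0, 0], 0]
    - [-1, [0.0, 0, -0.02], 0]
    - [-1, [0.0, 0, -0.02], 0]

```text
time: 8.73
tool_pos: [0.5328, 0.0537, 0.1159]
tool_rot: [[-0.998, -0.063, 0.013], [-0.063, 0.998, 0.018], [-0.015, 0.017, -1.0]]
wrist_force: [-0.2, 0.5, 0.2]
gripper_width: 0.0002
```

```bash
python3 st.py 0.11 -0.109 0.125;  python3 - <<'E'
from h import *
for n in("top","side"):
    p,d=optics.get_image(n); cv2.imwrite(f"pics/{n}4.png",p)
t=cv2.imread("pics/top4.png")[120:280,240:420]; s=cv2.imread("pics/side4.png")[130:330,250:490]
cv2.imwrite("pics/c4.png",np.hstack([cv2.resize(t,(400,356),interpolation=2),cv2.resize(s,(400,356),interpolation=2)]))
E
```

```text
t 8.73 pos [0.5328 0.0537 0.1159] org [-0.0136  0.1053] F [-0.2  0.5  0.2] w 0.0002 q [-0.27  0.4   0.15  1.99 -0.11  0.75  1.57] tilt [0.013 0.018]
yaw err (turn about tool z needed) -0.0
shift in tool [-0.1238 -0.2141 -0.0109]
```

View pics/c4.png

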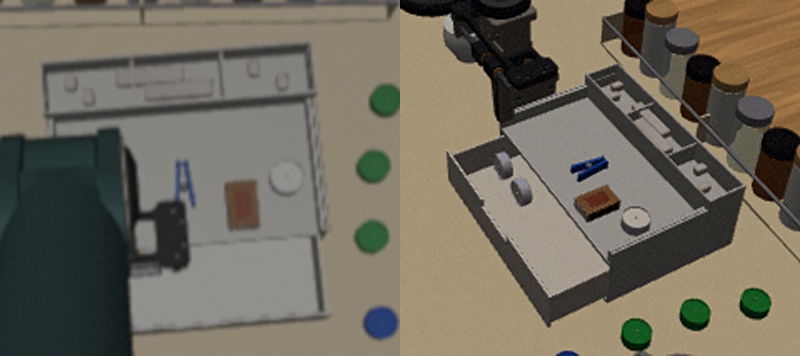

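Both T2 and T1 stand on edge inside the drawer; the clip and matchbox have not moved. Next is T3, in the right lane.

>>> play_rows:
  commands:
    - [-1, [-0.005, -0.005, -0.01], 0]
    - [-1, [-0.012, -0.02, 0], 0]
    - [-1, [-0.013, -0.022, 0], 0]
    - [-1, [-0.013, -0.022, 0], 0]
    - [-1, [-0.013, -0.022, 0], 0]
    - [-1, [-0.013, -0.022, 0], 0]
    - [-1, [-0.013, -0.022, 0], 0]
    - [-1, [-0.013, -0.022, 0], 0]
    - [-1, [-0.013, -0.022, 0], 0]
    - [-1, [-0.008, -0.01, 0], 0]
    - [-1, [0, 0, 0], 0]
    - [-1, [0, 0, 0], 0]

```text
time: 9.83
tool_pos: [0.6687, -0.1331, 0.1181]
tool_rot: [[-0.997, -0.069, 0.016], [-0.069, 0.997, 0.02], [-0.018, 0.019, -1.0]]
wrist_force: [0.3, 0.9, 1.1]
gripper_width: 0.0005
```

```bash
python3 st.py 0.11 -0.109 0.076; python3 - <<'E'
from h import *
n="side"
p,d=optics.get_image(n); cv2.imwrite(f"pics/{n}5.png",p)
s=p[130:330,250:490]
cv2.imwrite("pics/c5.png",cv2.resize(s,(600,500),interpolation=2))
for b in (-.106,-.111):
  q=[*wor(.064,b),.086]; print(proj("side",q), (proj("side",q)-[250,130])*2.5)
E
```

```text
t 9.83 pos [ 0.6687 -0.1331  0.1181] org [ 0.1102 -0.0897] F [0.3 0.9 1.1] w 0.0005 q [ 0.03  0.61  0.18  1.61 -0.16  0.92  1.92] tilt [0.016 0.02 ]
yaw err (turn about tool z needed) 0.0061
shift in tool [ 0.0011 -0.0201  0.0418]
[387.09829348 249.69508062] [342.74573371 299.23770155]
[388.41885261 251.1217696 ] [346.04713152 302.80442401]
```

View pics/c5.png

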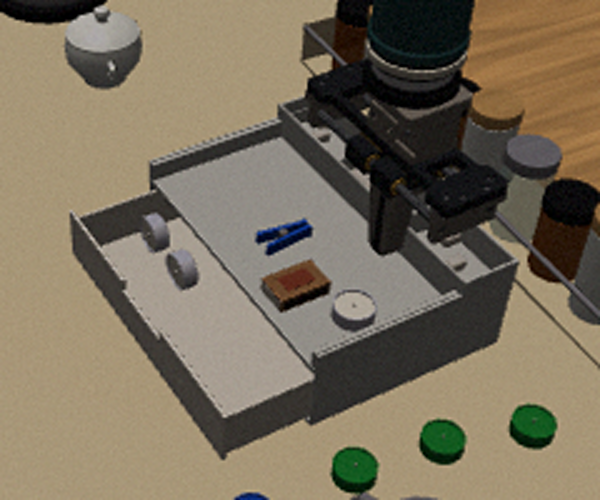

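```bash
python3 - <<'E'
from h import *
s=cv2.imread("pics/side5.png"); g=cv2.cvtColor(s,cv2.COLOR_BGR2GRAY)[238:268,374:412]
cv2.imwrite("pics/t3.png",cv2.resize(g,None,fx=15,fy=15,interpolation=2))
for u,v in((392,251.7),(391.5,251.)): print(org(at_z("side",u,v,.086)))
for y,x in((.14,0),): pass
# side-cam offset: corner inner rim right front edge
for q in((0,-.14,.07),(0,-.14,.09),(0,-.15,.09),(.15,-.14,.07)): print(q,(proj("side",[*wor(*q[:2]),q[2]])-[250,130])*2.5)
E
```

```text
[ 0.0698 -0.1162]
[ 0.0701 -0.1139]
(0, -0.14, 0.07) [301.27599973 363.43556611]
(0, -0.14, 0.09) [303.04958058 347.29028132]
(0, -0.15, 0.09) [309.72624046 355.08537904]
(0.15, -0.14, 0.07) [443.22620999 302.76372555]
```

View pics/t3.png

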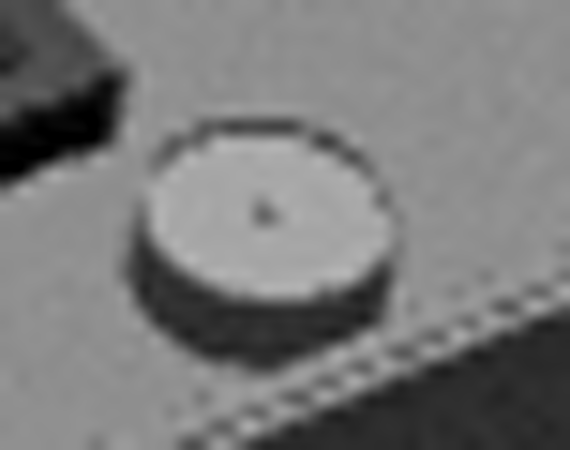

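>>> play_rows:
  commands:
    - [-1, [0, -0.007, 0], 0.006]
    - [-1, [0, -0.007, 0], 0]
    - [-1, [0, -0.006, 0], 0]
    - [-1, [0, 0, 0.01], 0]
    - [-1, [0, 0, 0.012], 0]
    - [-1, [0, 0, 0], 0]
    - [-1, [0, 0, 0], 0]

```text
time: 10.47
tool_pos: [0.6683, -0.1489, 0.093]
tool_rot: [[-0.998, -0.068, 0.014], [-0.068, 0.997, 0.022], [-0.016, 0.021, -1.0]]
wrist_force: [-0.1, 0.1, 0.6]
gripper_width: 0.0004
```

```bash
python3 st.py 0.11 -0.111 0.077
```

```text
t 10.47 pos [ 0.6683 -0.1489  0.093 ] org [ 0.1088 -0.1054] F [-0.1  0.1  0.6] w 0.0004 q [ 0.06  0.65  0.18  1.61 -0.17  0.88  1.95] tilt [0.014 0.022]
yaw err (turn about tool z needed) 0.0052
shift in tool [-0.0009 -0.0059  0.0159]
```

>>> play_rows:
  commands:
    - [-1, [-0.001, -0.003, 0.004], 0.005]
    - [-1, [-0.001, -0.003, 0.005], 0]
    - [-1, [0, 0, 0.004], 0]
    - [-1, [0, 0, 0.001], 0]
    - [-1, [0, 0, 0], 0]

```text
time: 10.88
tool_pos: [0.6709, -0.154, 0.0766]
tool_rot: [[-0.998, -0.064, 0.013], [-0.063, 0.998, 0.023], [-0.015, 0.022, -1.0]]
wrist_force: [1.1, -0.0, -0.5]
gripper_width: 0.0004
```

```bash
python3 st.py 0.0 -0.111 0.077
```

```text
t 10.88 pos [ 0.6709 -0.154   0.0766] org [ 0.1112 -0.1107] F [ 1.1 -0.  -0.5] w 0.0004 q [ 0.07  0.68  0.17  1.61 -0.18  0.86  1.95] tilt [0.013 0.023]
yaw err (turn about tool z needed) 0.0008
shift in tool [ 0.1112 -0.0002 -0.002 ]
```

>>> play_rows:
  commands:
    - [-1, [0.004, 0, -0.0002], 0]
    - [-1, [0.008, 0, -0.0002], 0]
    - [-1, [0.008, 0, -0.0002], 0]
    - [-1, [0.008, 0, -0.0002], 0]
    - [-1, [0.008, 0, -0.0002], 0]
    - [-1, [0.008, 0, -0.0002], 0]
    - [-1, [0.008, 0, -0.0002], 0]

```text
time: 11.47
tool_pos: [0.6148, -0.1572, 0.0781]
tool_rot: [[-0.998, -0.065, 0.015], [-0.064, 0.998, 0.023], [-0.016, 0.022, -1.0]]
wrist_force: [-0.1, -0.5, 0.5]
gripper_width: 0.0004
```

```bash
python3 st.py 0.0 -0.111 0.077
```

```text
t 11.47 pos [ 0.6148 -0.1572  0.0781] org [ 0.0549 -0.1104] F [-0.1 -0.5  0.5] w 0.0004 q [ 0.09  0.6   0.17  1.76 -0.17  0.79  1.98] tilt [0.015 0.023]
yaw err (turn about tool z needed) 0.0016
shift in tool [ 0.0549 -0.0005  0.0002]
```

>>> play_rows:
  commands:
    - [-1, [0.008, 0, -0.0001], 0]
    - [-1, [0.008, 0, -0.0001], 0]
    - [-1, [0.008, 0, -0.0001], 0]
    - [-1, [0.008, 0, -0.0001], 0]
    - [-1, [0.008, 0, -0.0001], 0]
    - [-1, [0.008, 0, -0.0001], 0]
    - [-1, [0.006, 0, -0.0002], 0]
    - [-1, [0.0, 0, 0], 0]
    - [-1, [0.0, 0, -0.015], 0]
    - [-1, [0.0, 0, -0.02], 0]
    - [-1, [0.0, 0, -0.01], 0]
    - [-1, [0.0, 0, 0], 0]

```text
time: 12.47
tool_pos: [0.551, -0.1625, 0.1243]
tool_rot: [[-0.998, -0.063, 0.012], [-0.063, 0.998, 0.024], [-0.014, 0.023, -1.0]]
wrist_force: [0.2, -0.7, -0.4]
gripper_width: 0.0005
```

```bash
python3 st.py -0.14 0.0 0.14;  python3 - <<'E'
from h import *
for n in("top","side"):
    p,d=optics.get_image(n); cv2.imwrite(f"pics/{n}6.png",p)
t=cv2.imread("pics/top6.png")[120:280,240:420]; s=cv2.imread("pics/side6.png")[130:330,250:490]
cv2.imwrite("pics/c6.png",np.hstack([cv2.resize(t,(400,356),interpolation=2),cv2.resize(s,(400,356),interpolation=2)]))
E
```

```text
t 12.47 pos [ 0.551  -0.1625  0.1243] org [-0.009  -0.1117] F [ 0.2 -0.7 -0.4] w 0.0005 q [ 0.1   0.45  0.19  1.88 -0.15  0.82  2.  ] tilt [0.012 0.024]
yaw err (turn about tool z needed) -0.0001
shift in tool [ 0.1308  0.112  -0.015 ]
```

View pics/c6.png

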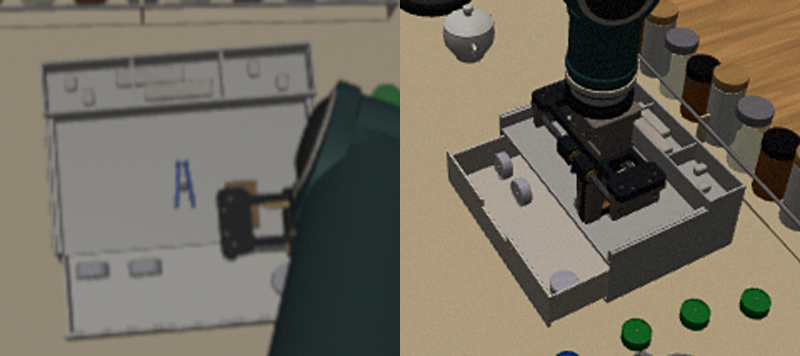

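T3 is in the drawer too, at side crop (565,281). The clip and matchbox are still in place. I'll move in front of the drawer, then descend at the middle.

>>> play_rows:
  commands:
    - [-1, [0.01, 0.008, -0.005], 0]
    - [-1, [0.016, 0.014, -0.005], 0]
    - [-1, [0.018, 0.016, 0], 0]
    - [-1, [0.018, 0.016, 0], 0]
    - [-1, [0.018, 0.015, 0], 0]
    - [-1, [0.018, 0.015, 0], 0]
    - [-1, [0.018, 0.012, 0], 0]
    - [-1, [0.01, 0.005, 0], 0]
    - [-1, [0, 0, 0], 0]
    - [-1, [0, 0, 0], 0]

```text
time: 13.4
tool_pos: [0.4077, -0.0646, 0.1246]
tool_rot: [[-0.998, -0.065, -0.003], [-0.065, 0.998, 0.024], [0.001, 0.024, -1.0]]
wrist_force: [0.6, 0.3, 0.4]
gripper_width: 0.0003
```

```bash
python3 st.py -0.135 0.0 0.03;  python3 - <<'E'
from h import *
for n in("top","side"):
    p,d=optics.get_image(n); cv2.imwrite(f"pics/{n}7.png",p); np.save(f"pics/{n}7d.npy",d)
t=cv2.imread("pics/top7.png")[120:280,240:420]; s=cv2.imread("pics/side7.png")[130:330,250:490]
cv2.imwrite("pics/c7.png",np.hstack([cv2.resize(t,(400,356),interpolation=2),cv2.resize(s,(400,356),interpolation=2)]))
E
```

```text
t 13.4 pos [ 0.4077 -0.0646  0.1246] org [-0.1459 -0.005 ] F [0.6 0.3 0.4] w 0.0003 q [-0.05  0.21  0.16  2.24 -0.09  0.71  1.81] tilt [-0.003  0.024]
yaw err (turn about tool z needed) 0.0018
shift in tool [-0.011   0.0027  0.0946]
```

View pics/c7.png

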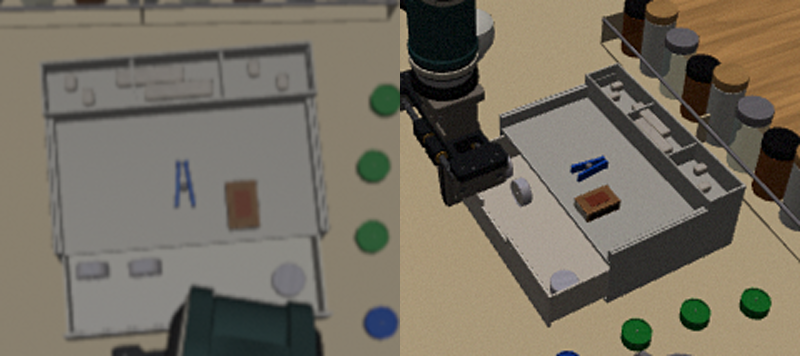

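T3 lies flat in the drawer at top crop (288,279). T1 and T2 stand on edge at (92,270) and (145,268). The deck holds only the clip and the matchbox. I descend in front of the drawer.

>>> play_rows:
  commands:
    - [-1, [-0.006, 0.001, 0], 0.001]
    - [-1, [-0.006, 0.001, 0.01], 0]
    - [-1, [-0.006, 0.001, 0.015], 0]
    - [-1, [0, 0, 0.015], 0]
    - [-1, [0, 0, 0.015], 0]
    - [-1, [0, 0, 0.015], 0]
    - [-1, [0, 0, 0.01], 0]
    - [-1, [0, 0, 0.004], 0]
    - [-1, [0, 0, 0], 0]
    - [-1, [0, 0, 0], 0]

```text
time: 14.33
tool_pos: [0.4416, -0.0631, 0.0362]
tool_rot: [[-0.998, -0.057, 0.008], [-0.056, 0.998, 0.021], [-0.009, 0.02, -1.0]]
wrist_force: [-0.6, 0.2, 0.6]
gripper_width: 0.0005
```

```bash
python3 st.py -0.09 0.0 0.03
```

```text
t 14.33 pos [ 0.4416 -0.0631  0.0362] org [-0.112  -0.0055] F [-0.6  0.2  0.6] w 0.0005 q [-0.02  0.43  0.12  2.22 -0.15  0.5   1.85] tilt [0.008 0.021]
yaw err (turn about tool z needed) -0.0063
shift in tool [-0.0219  0.0056  0.0065]
```

>>> play_rows:
  commands:
    - [-1, [-0.002, 0.002, 0.002], -0.005]
    - [-1, [-0.003, 0.002, 0.001], 0]
    - [-1, [-0.003, 0, 0.001], 0]
    - [-1, [-0.003, 0, 0], 0]
    - [-1, [-0.003, 0, 0], 0]
    - [-1, [-0.003, 0, 0], 0]
    - [-1, [-0.003, 0, 0], 0]
    - [-1, [-0.003, 0, 0], 0]

```text
time: 15.0
tool_pos: [0.4678, -0.0573, 0.0344]
tool_rot: [[-0.998, -0.062, 0.011], [-0.062, 0.998, 0.021], [-0.012, 0.02, -1.0]]
wrist_force: [-1.1, -0.4, -0.3]
gripper_width: 0.0006
```

```bash
python3 st.py -0.014 0.0 0.03;python3 - <<'E'
from h import *
p,d=optics.get_image("side"); cv2.imwrite("pics/side8.png",p); cv2.imwrite("pics/c8.png",cv2.resize(p[130:330,250:490],(600,500),interpolation=2))
E
```

```text
t 15.0 pos [ 0.4678 -0.0573  0.0344] org [-0.0854 -0.0014] F [-1.1 -0.4 -0.3] w 0.0006 q [-0.04  0.46  0.12  2.16 -0.15  0.52  1.84] tilt [0.011 0.021]
yaw err (turn about tool z needed) -0.0009
shift in tool [-0.0714  0.0014  0.0053]
```

View pics/c8.png

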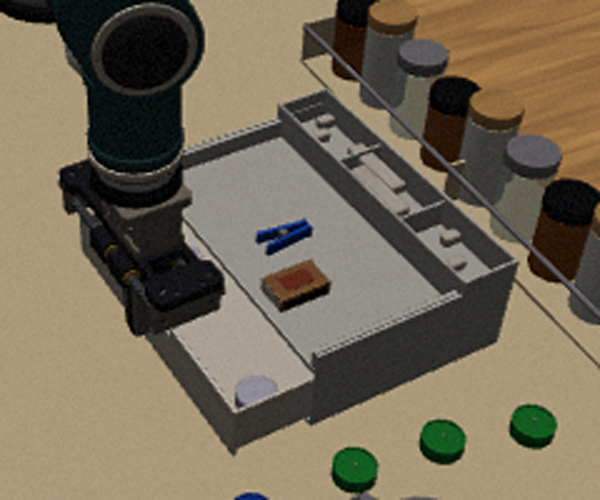

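The drawer is sliding in; its near corner moved from crop (224,458) to (236,453). I continue.

>>> play_rows:
  commands:
    - [-1, [-0.004, 0, 0.0001], 0]
    - [-1, [-0.005, 0, 0.0001], 0]
    - [-1, [-0.005, 0, 0.0001], 0]
    - [-1, [-0.005, 0, 0.0001], 0]
    - [-1, [-0.005, 0, 0.0001], 0]
    - [-1, [-0.005, 0, 0.0001], 0]
    - [-1, [-0.005, 0, 0.0001], 0]
    - [-1, [-0.005, 0, 0.0001], 0]
    - [-1, [-0.005, 0, 0.0001], 0]
    - [-1, [-0.004, 0, 0.0001], 0]

```text
time: 15.88
tool_pos: [0.5215, -0.0539, 0.0342]
tool_rot: [[-0.998, -0.062, 0.011], [-0.062, 0.998, 0.021], [-0.013, 0.02, -1.0]]
wrist_force: [-1.0, -0.1, 0.9]
gripper_width: 0.0004
```

```bash
python3 st.py -0.014 0.0 0.03;python3 - <<'E'
from h import *
p,d=optics.get_image("side"); cv2.imwrite("pics/side9.png",p); cv2.imwrite("pics/c9.png",cv2.resize(p[130:330,250:490],(600,500),interpolation=2))
E
```

```text
t 15.88 pos [ 0.5215 -0.0539  0.0342] org [-0.0316 -0.0014] F [-1.  -0.1  0.9] w 0.0004 q [-0.05  0.52  0.13  2.04 -0.16  0.58  1.82] tilt [0.011 0.021]
yaw err (turn about tool z needed) -0.0009
shift in tool [-0.0176  0.0013  0.0045]
```

View pics/c9.png

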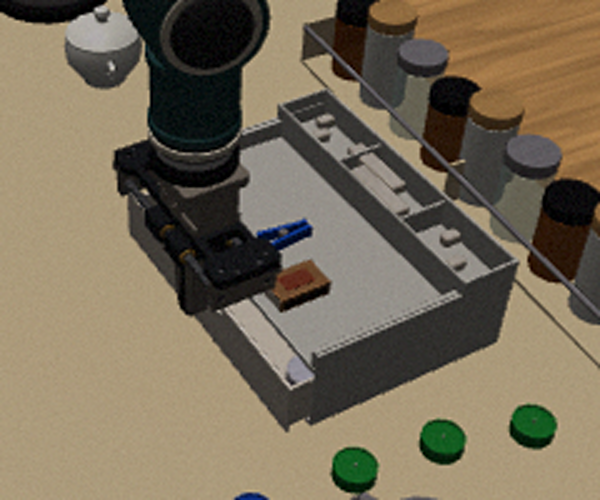

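About 18 mm left by calculation. From here I go slower.

>>> play_rows:
  commands:
    - [-1, [-0.003, 0, 0], 0]
    - [-1, [-0.003, 0, 0], 0]
    - [-1, [-0.002, 0, 0], 0]
    - [-1, [-0.002, 0, 0], 0]
    - [-1, [-0.0015, 0, 0], 0]
    - [-1, [-0.0015, 0, 0], 0]

```text
time: 16.43
tool_pos: [0.5361, -0.053, 0.0342]
tool_rot: [[-0.998, -0.062, 0.011], [-0.062, 0.998, 0.021], [-0.013, 0.02, -1.0]]
wrist_force: [-0.3, -0.3, 0.7]
gripper_width: 0.0003
```

```bash
python3 st.py -0.014 0.0 0.03
```

```text
t 16.43 pos [ 0.5361 -0.053   0.0342] org [-0.017  -0.0014] F [-0.3 -0.3  0.7] w 0.0003 q [-0.05  0.54  0.13  2.01 -0.16  0.59  1.82] tilt [0.011 0.021]
yaw err (turn about tool z needed) -0.0008
shift in tool [-0.0029  0.0013  0.0043]
```

>>> play_rows:
  commands:
    - [-1, [-0.0015, 0, 0], 0]
    - [-1, [-0.001, 0, 0], 0]
    - [-1, [-0.001, 0, 0], 0]
    - [-1, [-0.001, 0, 0], 0]

```text
time: 16.77
tool_pos: [0.5408, -0.0526, 0.0342]
tool_rot: [[-0.998, -0.062, 0.011], [-0.062, 0.998, 0.021], [-0.012, 0.02, -1.0]]
wrist_force: [-0.7, -0.1, 0.5]
gripper_width: 0.0004
```

```bash
python3 st.py -0.014 0.0 0.03;python3 - <<'E'
from h import *
p,d=optics.get_image("side"); cv2.imwrite("pics/side10.png",p); cv2.imwrite("pics/c10.png",cv2.resize(p[190:310,310:450],(700,600),interpolation=2))
E
```

```text
t 16.77 pos [ 0.5408 -0.0526  0.0342] org [-0.0123 -0.0014] F [-0.7 -0.1  0.5] w 0.0004 q [-0.06  0.54  0.13  2.   -0.16  0.6   1.82] tilt [0.011 0.021]
yaw err (turn about tool z needed) -0.0008
shift in tool [0.0017 0.0013 0.0042]
```

View pics/c10.png

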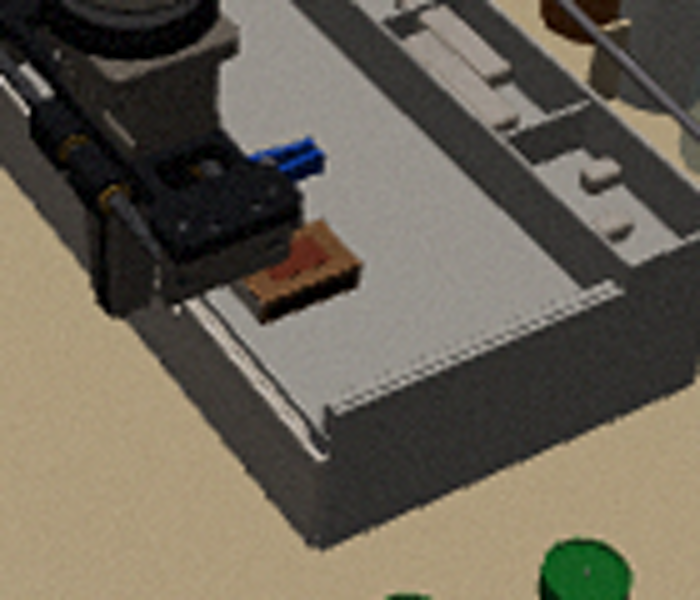

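Nearly shut, with a small gap left at crop (310,430) and no stop force yet. I continue gently.

>>> play_rows:
  commands:
    - [-1, [-0.001, 0, 0], 0]
    - [-1, [-0.001, 0, 0], 0]
    - [-1, [-0.001, 0, 0], 0]

```text
time: 17.07
tool_pos: [0.5426, -0.0525, 0.0341]
tool_rot: [[-0.998, -0.062, 0.008], [-0.062, 0.998, 0.021], [-0.009, 0.02, -1.0]]
wrist_force: [-4.3, -0.4, 3.6]
gripper_width: 0.0003
```

>>> play_rows:
  commands:
    - [-1, [-0.001, 0, 0], 0]
    - [-1, [-0.001, 0, 0], 0]
    - [-1, [-0.001, 0, 0], 0]

```text
time: 17.32
tool_pos: [0.5426, -0.0526, 0.0338]
tool_rot: [[-0.998, -0.062, 0.001], [-0.062, 0.998, 0.021], [-0.002, 0.021, -1.0]]
wrist_force: [-6.3, -0.8, 4.9]
gripper_width: 0.0006
```

```bash
python3 st.py -0.014 0.0 0.03
```

```text
t 17.32 pos [ 0.5426 -0.0526  0.0338] org [-0.0106 -0.0014] F [-6.3 -0.8  4.9] w 0.0006 q [-0.06  0.55  0.13  1.98 -0.16  0.62  1.82] tilt [0.001 0.021]
yaw err (turn about tool z needed) -0.0014
shift in tool [0.0035 0.0013 0.0038]
```

It stopped at x=0.5426 with force rising to about 6 N: the end stop. Back away and look.

>>> play_rows:
  commands:
    - [-1, [0.003, 0, 0], 0]
    - [-1, [0.006, 0, 0], 0]
    - [-1, [0.01, 0, 0], 0]
    - [-1, [0.015, 0, -0.005], 0]
    - [-1, [0.018, 0, -0.01], 0]
    - [-1, [0.018, 0, -0.02], 0]
    - [-1, [0.018, 0, -0.02], 0]
    - [-1, [0.01, 0, -0.02], 0]
    - [-1, [0, 0.01, -0.02], 0]
    - [-1, [0, 0.02, -0.01], 0]
    - [-1, [0, 0, 0], 0]
    - [-1, [0, 0, 0], 0]

```text
time: 18.32
tool_pos: [0.4365, -0.031, 0.1421]
tool_rot: [[-0.998, -0.06, 0.016], [-0.059, 0.998, 0.021], [-0.017, 0.02, -1.0]]
wrist_force: [0.9, -0.9, 0.2]
gripper_width: 0.0005
```

```bash
python3 st.py;python3 - <<'E'
from h import *
for n in("top","side"):
    p,d=optics.get_image(n); cv2.imwrite(f"pics/{n}11.png",p); np.save(f"pics/{n}11d.npy",d)
cv2.imwrite("pics/c11.png",np.hstack([cv2.resize(cv2.imread("pics/top11.png")[120:280,240:420],(400,356),interpolation=2),cv2.resize(p[130:330,250:490],(400,356),interpolation=2)]))
for n in ("top","side"):
  for t in("tealight1_mid","mug","canister","clip","matchbox"):
    print(n,t,[(np.round(r["point"],0).tolist(),round(r["p"],2)) for r in recognise(t,n)])
E
```

```text
t 18.32 pos [ 0.4365 -0.031   0.1421] org [-0.115   0.0268] F [ 0.9 -0.9  0.2] w 0.0005 q [-0.13  0.2   0.15  2.19 -0.08  0.74  1.71] tilt [0.016 0.021]
yaw err (turn about tool z needed) -0.0032
top tealight1_mid []
top mug [([456.0, 230.0], 0.83)]
top canister [([476.0, 299.0], 0.77)]
top clip [([321.0, 203.0], 0.64)]
top matchbox [([351.0, 209.0], 0.82)]
side tealight1_mid []
side mug [([414.0, 359.0], 0.63)]
side canister [([347.0, 395.0], 0.56)]
side clip [([362.0, 222.0], 0.48), ([344.0, 252.0], 0.21)]
side matchbox [([370.0, 244.0], 0.78)]
```

View pics/c11.png

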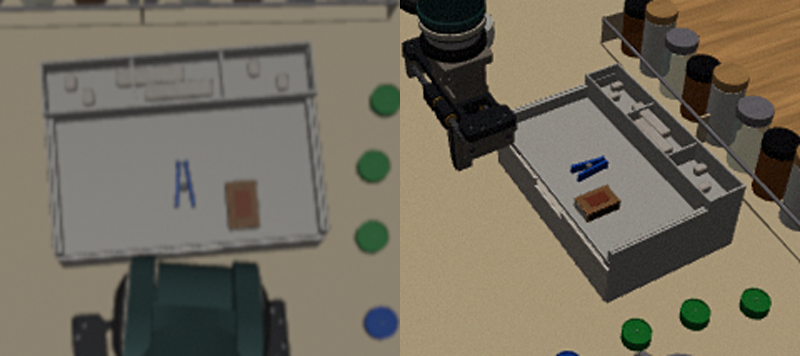

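View pics/side11.png

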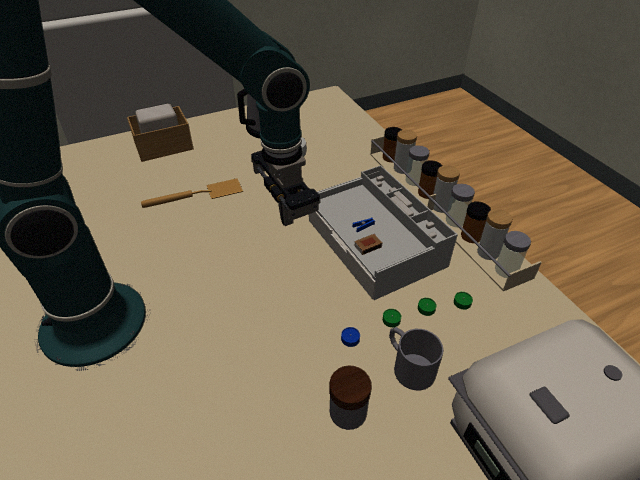

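```bash
python3 - <<'E'
from h import *
a=cv2.imread("pics/top0.png");b=cv2.imread("pics/top11.png")
z=[cv2.resize(i[195:250,255:400],None,fx=5,fy=5,interpolation=2) for i in(a,b)]
cv2.imwrite("pics/c12.png",cv2.convertScaleAbs(np.vstack(z),alpha=1.4))
d=np.load("pics/top11d.npy"); c,f,R,t=cam("top"); V,U=np.mgrid[0:480,0:640]
D=np.stack([(U-c["cx"])/f,(V-c["cy"])/f,np.ones_like(U,float)],-1)@R; P=-R.T@t+D*d[...,None]; zz=P[...,2]
L=[]
for u in list(range(272,290))+list(range(362,384)):
    r=[v for v in range(215,250) if zz[v,u]>.03]
    if r and max(r)<245: L.append(at_z("top",u,max(r)+.5,.062))
L=np.array(L);g=[org(q)[0] for q in L];print("panel outer a:",np.median(g),np.round(g,3))
E
```

```text
panel outer a: -0.0085 [-0.008 -0.008 -0.008 -0.009 -0.009 -0.009 -0.007 -0.009 -0.01  -0.007
 -0.008 -0.008 -0.008 -0.013 -0.008 -0.009 -0.009 -0.009 -0.009 -0.009
 -0.01  -0.01  -0.008 -0.008 -0.008 -0.008 -0.008 -0.009 -0.009 -0.009
 -0.009 -0.009 -0.007 -0.01  -0.008 -0.008 -0.008 -0.008 -0.008 -0.009]
```

View pics/c12.png

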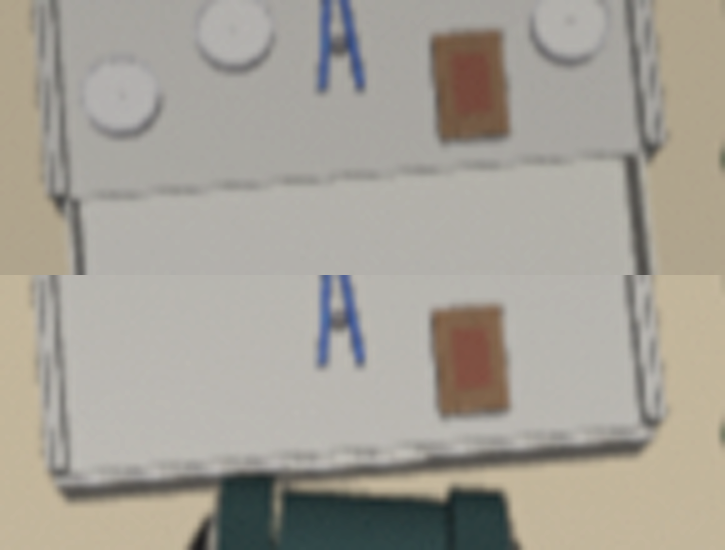

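The vision estimate puts the face at -8.5 mm where -4 mm is expected, so I'll look closer for any gap that remains.

```bash
python3 - <<'E'
from h import *
b=cv2.imread("pics/side11.png")
cv2.imwrite("pics/c13.png",cv2.convertScaleAbs(cv2.resize(b[205:300,310:430],None,fx=6.3,fy=6.3,interpolation=2),alpha=1.5))
for z in(.07,.062,.09,.004):
  for nm,a in(("edge",0),("face",-.004)):
    for bb in(-.14,-.149): print(z,nm,bb,((proj("side",[*wor(a,bb),z])-[310,205]+.5)*6.3).round())
E
```

```text
0.07 edge -0.14 [384. 447.]
0.07 edge -0.149 [399. 464.]
0.07 face -0.14 [374. 451.]
0.07 face -0.149 [389. 469.]
0.062 edge -0.14 [383. 462.]
0.062 edge -0.149 [397. 480.]
0.062 face -0.14 [373. 467.]
0.062 face -0.149 [387. 484.]
0.09 edge -0.14 [389. 406.]
0.09 edge -0.149 [404. 423.]
0.09 face -0.14 [379. 410.]
0.09 face -0.149 [394. 428.]
0.004 edge -0.14 [370. 573.]
0.004 edge -0.149 [385. 591.]
0.004 face -0.14 [361. 578.]
0.004 face -0.149 [375. 595.]
```

View pics/c13.png

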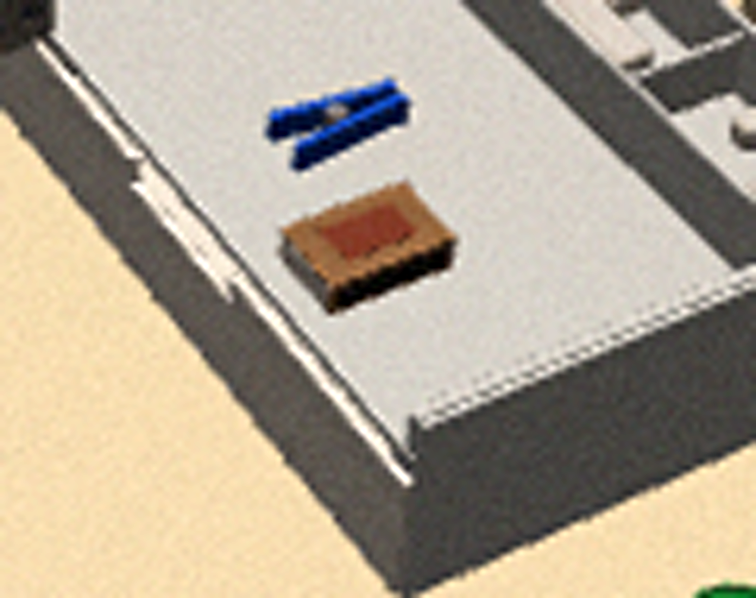

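The panel-to-deck-edge offset matches the shut geometry: both corners are off by the same (+26, +2) px, so that shift is a calibration bias. No gap shows on the side wall. The clip and matchbox sit at the same pixels as at the start. Handing in.

```bash
python3 - <<'E'
from h import *
print(job.hand_in())
E
```

```text
the job is handed in; nothing more can be done
None
```

I swept the three white tealights off the deck one at a time with closed fingers, and all three dropped into the drawer. I then pushed the drawer shut slowly, about 60 mm/s at first and about 12 mm/s near the end. I handed in at about 19 s of the 54 s allowed.

**Last checks**
- **Drawer:** it met the end stop with a gentle push of about 6 N. Against the deck edge, the front panel sits where a shut drawer should, to within about 1 mm in the side view, and no gap shows.
- **Tealights:** the detector finds none left in view. Before I closed the drawer, one lay flat in it and two stood on their rims.
- **Deck:** the clip and matchbox are at the same pixels as in the first picture.
- **Shelf:** the mug, canister and spatula look unmoved. The sugar bowl was hidden by the arm in the last side view, but it looked unmoved in earlier pictures.

**One disagreement:** the top camera put the panel face at -8.5 mm where -4 mm was expected. I put this down to pixel size and a few millimetres of calibration bias, because the tool position at the stop and the side view both indicate it is shut.

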